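# Slide the drip tray under the brush rest

### The arm

A 7-joint arm with a two-finger parallel gripper is mounted at the origin on the work surface. World frame = base frame: x ahead of the robot, y to its left, z up, the work surface at z = 0. Lengths are in m, angles in rad, forces in N, time in s.
With the tool pointing down it reaches from about 0.425 to 0.875 m from the base axis. Payload 4.7 kg.
Tool frame: the origin (TCP) lies on the centre line of the jaws, within the pads' length; the fingertips stand ahead of it and the grasp point (between the pads) lies 2 mm behind it (nose_length is the z of the fingertips in the tool frame, in m); z points along the fingers, y is the line along which they close (so a half turn about z gives the same grasp; the last joint's range is limited). The gripper opens to 87 mm and grips with 3 to 60 N. Pads are 19 mm wide; open, the fingers measure 117 mm over their backs; the gripper's body (75 mm by 190 mm) begins 51 mm behind the grasp point.
Start: joints at [1.206, 0.321, -0.07, 1.45, 0.023, 1.371, -0.057], TCP at [0.24, -0.604, 0.24] pointing down, gripper open.
Joint ranges: [-2.86, 2.86], [-0.3, 2.09], [-1.38, 1.24], [0.06, 2.45], [-1.56, 4.7], [0.09, 2.05], [-2.69, 2.69]. Speed limits (rad/s): [2.57, 2.57, 3.14, 3.14, 3.14, 3.14, 3.14].

### API

Orientations are given as a rotation vector (axis times angle).
In Python, from bench import * gives the robot as it stands.
- The arm moves only by the tool send_rows, never from a script. Its arguments are lists of equal length, an entry for each row: "xyz": the shift along the tool's x, y, z in mm, a list of three; "dr": the turn, a rotation vector about the tool's x, y, z in rad, a list of three. A call has exactly 10 rows; each row is the pose to reach, as a shift and turn from the pose commanded when the call began, along the tool's axes at that moment; what a row does not reach only later rows make up. A row lasts 1/12 s, in which the tool goes at most 41.7 mm and 7.16 degrees, less where a joint would pass 70% of its speed; a pose out of reach is approached as far as the arm can. A call with a gripper value outside its range is refused whole. "jaw" is the finger opening in mm, from 0 to 87, set as the call begins (left out, the last holds). The fingers move at their own pace and stop on an object; "grip_force" is the grip in N (left out, the last holds). Time passes only in rows, so rows that repeat a pose let the fingers close, or fill a call up. It gives the time, the measured TCP pose, the force, the opening and the grip force at its end, in the units of the state.
- get_state(): the state, without advancing time (a new reading comes with each control period).
- get_image(name): name is "scene" or "top"; returns the picture (384x512x3 uint8, red, green, blue); there is no depth.
- calibration(name): a dict with "vfov" (degrees; the focal length in pixels is half the picture's height over the tangent of half this angle, whatever the lens; pixels are square), "cx", "cy" (the principal point, pixels), "k1" (the pictures are not rectified: a ray, as slopes to the right and down, at radius r is drawn at 1 + k1 r^2 times it, then the intrinsics apply), "rvec" (rotation vector, rad) and "tvec" (3), from world to camera coordinates, as OpenCV has them. Camera axes: x right, y down, z forward; pixel columns grow to the right and rows downward; lengths in m; the calibration is good to about 2 mm. A picture is of the moment at which its call begins. calibration takes no time and is no camera call.
- close_job(): hands the job in; it is judged then, once.
The state is a dict: "time": time; "joint_positions": joint angles; "qd": joint speeds; "joint_torque": joint torques, N m; "position": TCP position; "tool_rot": TCP orientation; "ft_force": force on the tool from outside, world axes, zero at the start; "torque": the same for the moment, N m; "grip_width": opening from 0.0 (shut) to 1.0 (fully open); "grip_force": force on a finger pad.
Only numpy, scipy, OpenCV 4.12 (cv2) and the standard library are available. Lean on these libraries where they do the work, as an engineer would, in place of code of your own. Each camera call takes 0.05 s, during which the arm holds its last target. There are 200 camera calls.

### The job

Three freshly used brushes are dripping on the low wooden brush rest. Take the shallow drip tray by its upright grip and slide it, trough end first, from the robot's side under the bar of the rest until it is fully home against the strip at the back, lying flat and square, and let go. Leave the deep tray, which does not fit under the bar, where it stands.

Things in the scene. Friction and masses are not known exactly. Their poses are not given: they have to be found in the camera images.
- drip_tray: Shallow loose steel tray, 0.2-0.4 kg, 140 long (x) x 110 wide (y) x 16 mm high, beside the rest at the start. Origin: centre of underside, z up. Solid deck at x -70 to -5; open trough from there to x +70 (floor 4, walls 16 high). On the deck an upright grip rib: 14 thick (y), 44 long (x), centred at x -30, y 0, its top at z 74 mm.
- deep_tray: Steel tray, same plan, deck, grip rib, origin and axes as the drip tray, but trough walls 55 mm high, too high for the rest. It starts on the other side of the rest from the drip tray and stays there.
- brush_rest: Fixed wooden rest. Origin: on the table below the middle of its bar; x through the slot, away from the robot; y along the bar. Bar x -15 to 15, underside z 36, top z 58 mm. Cheeks at y 75 to 105 either side, x -15 to 60: slot 150 wide, 36 high. Brushes fixed on top, up to z 85, none nearer than x -15. A loose bottle stands on each side, over 145 mm from the middle.
- stop (a point): Foot of the near face of the 50 mm high strip across the back of the rest, in mid-slot, 45 mm beyond the rest's origin along its x; axes as the rest's. The tray's trough end meets this face when fully home: the tray's origin is then 70 mm before this point (x -25 mm from the rest's origin), its axes along the rest's, its rib outside, in front of the bar.
There are look-alikes about, which are no part of the job. Leave any blue or turquoise look-alike of the drip_tray alone.

How it is judged:
By the outcome, as a careful person would: the job done as asked, in the order asked, and still so for the second after the job is handed in, with the robot touching nothing.
It also fails if it takes over 42 s, if anything falls off the work surface, if the arm or the gripper's body presses on something with over 40 N, if the wrist force passes 120 N, or if a joint passes its speed limit or range.

## Working session

There is one attempt and no reset: what is moved stays moved. The work goes in short steps, Python scripts to look and compute and a tool call to move; the robot and the scene stay as the last step left them, time stands still between calls to the robot, and variables do not carry over. Pictures are saved under pics/ and viewed, at most 10 in all, crops included, and the job is handed in when it is done.

Besides the shell and the picture viewer there is one more tool, called after ">>>" as name(argument=value, ...), one argument or row to a line, values as JSON. send_rows: Moves the arm, as the interface text tells. Its arguments: {"type":"object","properties":{"xyz":{"type":"array"},"dr":{"type":"array"},"jaw":{"type":"number"},"grip_force":{"type":"number"}},"required":["xyz","dr"]}

```bash
mkdir -p pics; ls
python3 - <<'E'
from bench import *
import cv2
for n in("scene","top"):
    cv2.imwrite(f"pics/{n}0.png",get_image(n)[:,:,::-1]); print(n,calibration(n))
print(get_state())
E
```

```text
pics
scene {'vfov': 53.412737893768714, 'cx': 256.36761345808645, 'cy': 196.7045625893939, 'k1': -0.04572193988915533, 'rvec': array([ 2.27739514,  1.15213354, -0.38283872]), 'tvec': array([-0.27816874, -0.29558388,  1.09514225])}
top {'vfov': 43.71905579170911, 'cx': 262.8763319718596, 'cy': 194.14960082434345, 'k1': -0.05397079880554867, 'rvec': array([ 2.19414012, -2.17920596,  0.09368785]), 'tvec': array([-0.00741742,  0.47715935,  1.14140333])}
{'time': 0.1, 'joint_positions': array([ 1.20609954,  0.3217596 , -0.07009744,  1.45154649,  0.0226241 ,
        1.37081139, -0.05690386]), 'qd': array([ 0.00109473,  0.00011052, -0.00211943, -0.00160779,  0.0002194 ,
       -0.00123125,  0.00013505]), 'joint_torque': array([ 4.34999274e-04, -4.92569304e+01, -4.05523963e-01, -3.13403070e+01,
       -6.41196314e-02,  3.94291466e-02,  1.08230111e-04]), 'position': array([ 0.24015458, -0.60350442,  0.23856728]), 'tool_rot': array([-3.08374987e+00, -5.91207790e-01,  6.86910871e-04]), 'ft_force': array([ 0.18712615, -0.3653869 ,  0.28509687]), 'torque': array([0.04765718, 0.02008296, 0.02413414]), 'grip_force': 0.0, 'grip_width': 0.9952651461333536}
```

View pics/scene0.png

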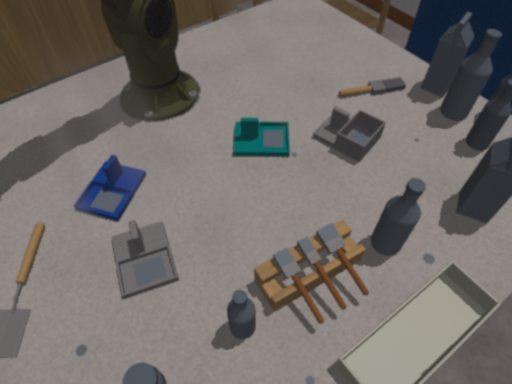

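View pics/top0.png

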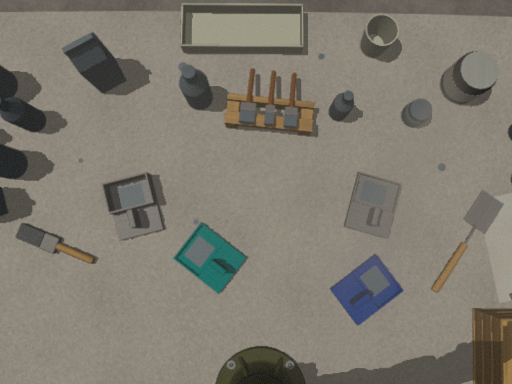

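The scene view shows the grey shallow tray at about (145,260), the rest at (310,262) and the deep tray at (350,132). In the top view they are at (373,205), (270,113) and (133,205). The blue and turquoise trays are look-alikes. Next I'll view enlarged crops of the drip tray and the rest.

```bash
cat > h.py <<'E'
from bench import *
import numpy as np, cv2
def cam(n):
    c=calibration(n); f=192/np.tan(np.radians(c['vfov']/2))
    return np.array([[f,0,c['cx']],[0,f,c['cy']],[0,0,1]]),np.array([c['k1'],0,0,0.]),c['rvec'],c['tvec']
def cast(n,px,z):
    K,d,r,t=cam(n); R=cv2.Rodrigues(r)[0]
    u=cv2.undistortPoints(np.array(px,float).reshape(-1,1,2),K,d).reshape(-1,2)
    D=np.c_[u,np.ones(len(u))]@R; C=-R.T@t
    return C+D*((z-C[2])/D[:,2])[:,None]
def proj(n,P):
    K,d,r,t=cam(n); return cv2.projectPoints(np.array(P,float).reshape(-1,1,3),r,t,K,d)[0].reshape(-1,2)
E
python3 - <<'E'
import cv2,numpy as np
t=cv2.imread('pics/top0.png');s=cv2.imread('pics/scene0.png')
def c(i,x,y): return cv2.resize(i[y:y+75,x:x+100],(400,300),interpolation=cv2.INTER_CUBIC)
cv2.imwrite('pics/c1.png',np.vstack([np.hstack([c(t,323,168),c(t,220,65)]),np.hstack([c(s,95,220),cv2.resize(s[215:312,245:375],(400,300),interpolation=cv2.INTER_CUBIC)])]))
E
```

```text
(no output)
```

View pics/c1.png

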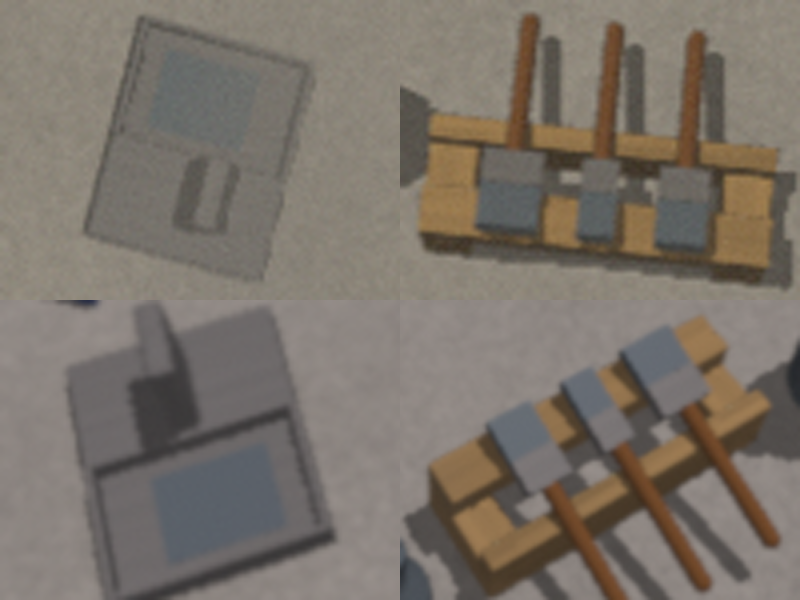

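The drip tray's trough points away from the robot, with its corners at crop (140,15), (312,65), (262,280) and (85,235). The bar's top edge runs along crop (420,230)–(773,265) from above, and both are visible in the scene view too.

```bash
cat > m.py <<'E'
from h import *
def up(c,off,s): return (np.array(c,float)+.5)/s-.5+np.array(off)
def fit(model,pts):
    M=np.array(model,float);P=pts[:,:2];a=M-M.mean(0);b=P-P.mean(0)
    th=np.arctan2((a[:,0]*b[:,1]-a[:,1]*b[:,0]).sum(),(a*b).sum());R=np.array([[np.cos(th),-np.sin(th)],[np.sin(th),np.cos(th)]])
    t=P.mean(0)-R@M.mean(0);print('pose',t.round(4),'yaw',round(np.degrees(th),2),'res mm',((P-M@R.T-t)*1e3).round(1).tolist());return t,th
T=[(.07,.055),(.07,-.055),(-.07,-.055),(-.07,.055)]
B=[(-.015,-.105),(-.015,.105),(.015,.105),(.015,-.105)]
if __name__=='__main__':
    fit(T,cast('top',up([(140,16),(313,65),(263,280),(85,235)],(323,168),4),.016))
    sc=up(np.array([(333,538),(108,600),(68,370),(270,307)])-[0,300],(95,220),4)
    fit(T,cast('scene',sc,.016))
    fit(B[:2],cast('top',up([(773,266),(420,230)]-np.array([400,0]),(220,65),4),.058)[:2])
    fit(B,cast('scene',up(np.array([(430,467),(697,317),(727,347),(455,505)])-[400,300],(245,215),400/130),.058))
E
python3 m.py
```

```text
pose [ 0.4534 -0.2721] yaw -14.38 res mm [[-0.5, 0.5], [-2.5, 0.6], [1.8, -1.5], [1.2, 0.4]]
pose [ 0.4556 -0.2732] yaw -16.24 res mm [[1.9, -0.5], [-2.9, 2.1], [1.7, -0.4], [-0.8, -1.2]]
pose [ 0.6497 -0.0181] yaw -5.42 res mm [[-0.0, -0.1], [0.0, 0.1]]
pose [ 0.6501 -0.0177] yaw -4.76 res mm [[0.8, 2.0], [0.7, -3.0], [-0.9, -0.9], [-0.6, 2.0]]
```

```bash
cat > mv.py <<'E'
from h import *
from scipy.spatial.transform import Rotation as Ro
try: print('nose',nose_length)
except NameError: print([n for n in dir() if 'nose' in n])
def plan(goal,yaw):
    """shift (mm, tool axes) and turn to bring TCP to goal, tool down, tool y along +-y of yaw (deg)"""
    s=get_state();R=Ro.from_rotvec(s['tool_rot']);best=None
    for k in (0,180):
        G=Ro.from_euler('z',yaw+k,degrees=True)*Ro.from_euler('x',180,degrees=True)
        d=(R.inv()*G).as_rotvec()
        if best is None or np.linalg.norm(d)<np.linalg.norm(best):best=d
    print('t',s['time'],'pos',s['position'].round(4),'yaw',R.as_euler('ZYX',degrees=True).round(2),'q7',s['joint_positions'].round(2))
    print('shift',(R.inv().apply(np.array(goal)-s['position'])*1e3).round(1),'turn',best.round(4),'F',s['ft_force'].round(1),'grip',s['grip_width'],s['grip_force'])
def on(o,yaw,p): return np.array(o)+Ro.from_euler('z',yaw,degrees=True).apply([p[0],p[1],0])[:2]
E
python3 - <<'E'
from mv import *
import bench;print([a for a in dir(bench) if not a.startswith('__')])
g=on((.4545,-.2725),-15.3,(-.03,0));print(g);plan([*g,.14],-15.3)
E
```

```text
nose 0.017
['MotionError', 'calibration', 'close_job', 'get_image', 'get_state', 'nose_length']
[ 0.42556328 -0.26458381]
t 0.1 pos [ 0.2402 -0.6035  0.2386] yaw [ 2.171e+01  1.000e-02 -1.799e+02] q7 [ 1.21  0.32 -0.07  1.45  0.02  1.37 -0.06]
shift [ 297.6 -246.1   99. ] turn [-0.0016  0.0007  0.6459] F [ 0.2 -0.4  0.3] grip 0.9952651461333536 0.0
```

>>> send_rows(
  xyz=[
    [30,-25,10],
    [60,-50,20],
    [90,-75,30],
    [120,-100,40],
    [150,-125,50],
    [180,-150,60],
    [210,-175,70],
    [240,-199,80],
    [270,-223,90],
    [298,-246,99],
  ],
  dr=[
    [0,0,0.065],
    [0,0,0.13],
    [0,0,0.195],
    [0,0,0.26],
    [0,0,0.325],
    [0,0,0.39],
    [0,0,0.455],
    [0,0,0.52],
    [0,0,0.585],
    [0,0,0.646],
  ],
  jaw=87,
)

```text
time: 0.93
position: [0.4267, -0.2629, 0.1398]
tool_rot: [-3.113, 0.422, 0.001]
ft_force: [1.2, -0.8, 0.0]
grip_width: 0.999
grip_force: 0.0
```

Run:
```python
from mv import *
g=on((.4545,-.2725),-15.3,(-.03,0));plan([*g,.048],-15.3)
cv2.imwrite("pics/s1.png",get_image("scene")[:,:,::-1])
```

```text
nose 0.017
t 0.9333 pos [ 0.4267 -0.2629  0.1398] yaw [-1.546e+01  2.000e-02 -1.800e+02] q7 [ 0.78  0.1  -0.3   1.93  0.03  1.12 -1.37]
shift [-0.6  1.9 91.8] turn [-0.0001  0.0004 -0.0028] F [ 1.2 -0.8  0. ] grip 0.9993074614192401 0.0
```

View pics/s1.png

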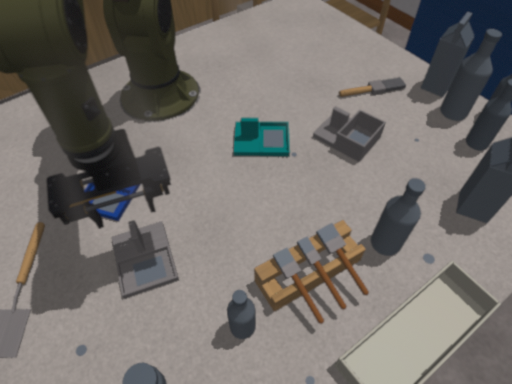

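The gripper hovers near (110,180), in line with the rib at (137,238), and the tray hasn't moved. I'll descend and then close.

>>> send_rows(
  xyz=[
    [0,1,10],
    [0,2,22],
    [0,2,34],
    [0,2,46],
    [0,2,58],
    [0,2,68],
    [0,2,78],
    [0,2,86],
    [0,2,91],
    [0,2,92],
  ],
  dr=[
    [0,0,0],
    [0,0,0],
    [0,0,0],
    [0,0,0],
    [0,0,0],
    [0,0,0],
    [0,0,0],
    [0,0,0],
    [0,0,0],
    [0,0,0],
  ],
)

```text
time: 1.82
position: [0.4252, -0.2668, 0.0474]
tool_rot: [-3.113, 0.418, 0.002]
ft_force: [-0.2, 0.3, 0.9]
grip_width: 0.997
grip_force: 0.0
```

>>> send_rows(
  xyz=[
    [0,0,0],
    [0,0,0],
    [0,0,0],
    [0,0,0],
    [0,0,0],
    [0,0,0],
    [0,0,0],
    [0,0,0],
    [0,0,0],
    [0,0,0],
  ],
  dr=[
    [0,0,0],
    [0,0,0],
    [0,0,0],
    [0,0,0],
    [0,0,0],
    [0,0,0],
    [0,0,0],
    [0,0,0],
    [0,0,0],
    [0,0,0],
  ],
  jaw=0,
  grip_force=30,
)

```text
time: 2.65
position: [0.4257, -0.2671, 0.0486]
tool_rot: [3.114, -0.418, -0.0]
ft_force: [0.8, -0.4, -0.2]
grip_width: 0.323
grip_force: 0.0
```

Run:
```python
from mv import *
Y=-5.2
g=on((.650,-.018),Y,(-.025-.110-.03,0));plan([*g,.048],Y)
t=get_image("top");s=get_image("scene")
def c(i,x,y): return cv2.resize(i[y:y+75,x:x+100],(400,300),interpolation=cv2.INTER_CUBIC)
cv2.imwrite("pics/g1.png",np.hstack([c(t,323,168),c(s,95,220)])[:,:,::-1])
```

```text
nose 0.017
t 2.65 pos [ 0.4257 -0.2671  0.0486] yaw [-15.3    0.   179.99] q7 [ 0.77  0.21 -0.29  2.01  0.07  0.93 -1.39]
shift [ -11.9 -270.5    0.5] turn [ 1.000e-04  0.000e+00 -1.764e-01] F [ 0.8 -0.4 -0.2] grip 0.32297897489414956 0.0
```

View pics/g1.png

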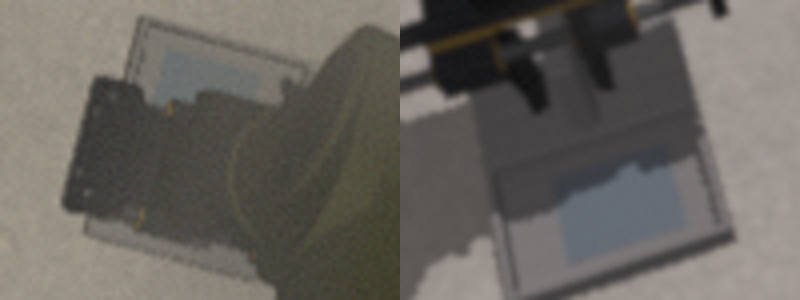

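The fingers are either side of the rib, seen at about crop (580,60), and still closing: the opening is 28 mm with no contact yet. I'll wait one more call.

>>> send_rows(
  xyz=[
    [0,0,0],
    [0,0,0],
    [0,0,0],
    [0,0,0],
    [0,0,0],
    [0,0,0],
    [0,0,0],
    [0,0,0],
    [0,0,0],
    [0,0,0],
  ],
  dr=[
    [0,0,0],
    [0,0,0],
    [0,0,0],
    [0,0,0],
    [0,0,0],
    [0,0,0],
    [0,0,0],
    [0,0,0],
    [0,0,0],
    [0,0,0],
  ],
)

```text
time: 3.58
position: [0.4257, -0.267, 0.0485]
tool_rot: [3.114, -0.418, -0.0]
ft_force: [0.2, 0.4, 0.4]
grip_width: 0.157
grip_force: 30.0
```

Run:
```python
from mv import *
Y=-5.2
g=on((.650,-.018),Y,(-.025-.110-.03,0));plan([*g,.048],Y)
t=get_image("top");s=get_image("scene")
def c(i,x,y): return cv2.resize(i[y:y+75,x:x+100],(400,300),interpolation=cv2.INTER_CUBIC)
cv2.imwrite("pics/g2.png",np.hstack([c(t,323,168),c(s,95,220)])[:,:,::-1])
```

```text
nose 0.017
t 3.5833 pos [ 0.4257 -0.267   0.0485] yaw [-15.3   0.  180. ] q7 [ 0.77  0.21 -0.29  2.01  0.07  0.93 -1.39]
shift [ -11.8 -270.5    0.5] turn [ 0.000e+00  1.000e-04 -1.763e-01] F [0.2 0.4 0.4] grip 0.1567744034401244 29.990414916537702
```

View pics/g2.png

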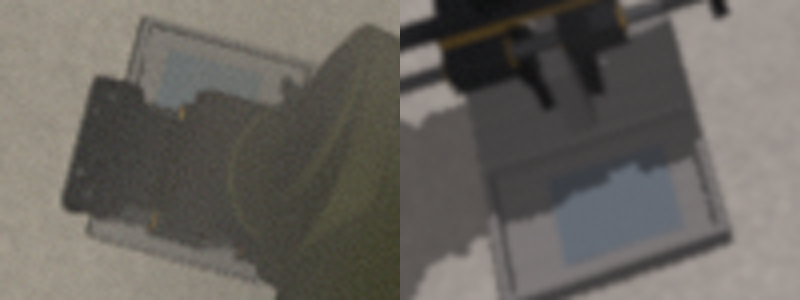

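>>> send_rows(
  xyz=[
    [0,-6,0],
    [-1,-19,0],
    [-1,-33,0],
    [-2,-47,0],
    [-3,-61,0],
    [-3,-75,0],
    [-4,-90,0],
    [-5,-105,0],
    [-5,-120,0],
    [-6,-135,0],
  ],
  dr=[
    [0,0,-0.005],
    [0,0,-0.012],
    [0,0,-0.02],
    [0,0,-0.03],
    [0,0,-0.04],
    [0,0,-0.05],
    [0,0,-0.06],
    [0,0,-0.07],
    [0,0,-0.08],
    [0,0,-0.088],
  ],
)

```text
time: 4.52
position: [0.4559, -0.1336, 0.0485]
tool_rot: [-3.129, 0.279, -0.0]
ft_force: [0.1, -0.6, -1.4]
grip_width: 0.158
grip_force: 30.0
```

Run:
```python
from mv import *
Y=-5.2
g=on((.650,-.018),Y,(-.165,0));plan([*g,.048],Y)
```

```text
nose 0.017
t 4.5167 pos [ 0.4559 -0.1336  0.0485] yaw [ -10.19   -0.   -180.  ] q7 [ 0.61  0.17 -0.4   2.07  0.08  0.92 -1.59]
shift [   6.2 -133.7    0.5] turn [-0.     -0.     -0.0871] F [ 0.1 -0.6 -1.4] grip 0.1584911637672309 29.990685093216598
```

>>> send_rows(
  xyz=[
    [0,-15,0],
    [1,-30,0],
    [2,-46,0],
    [3,-62,0],
    [4,-78,0],
    [4,-94,0],
    [5,-110,0],
    [6,-124,0],
    [6,-131,0],
    [6,-134,0],
  ],
  dr=[
    [0,0,-0.01],
    [0,0,-0.02],
    [0,0,-0.03],
    [0,0,-0.04],
    [0,0,-0.05],
    [0,0,-0.06],
    [0,0,-0.07],
    [0,0,-0.08],
    [0,0,-0.087],
    [0,0,-0.087],
  ],
)

```text
time: 5.35
position: [0.4855, -0.0029, 0.0485]
tool_rot: [-3.138, 0.14, 0.0]
ft_force: [-0.4, -1.0, 0.4]
grip_width: 0.16
grip_force: 30.0
```

Run:
```python
from mv import *
Y=-5.2
g=on((.650,-.018),Y,(-.055,0));plan([*g,.048],Y)
t=get_image("top");s=get_image("scene")
cv2.imwrite("pics/p1.png",np.hstack([cv2.resize(t[70:220,180:312],(396,450),interpolation=cv2.INTER_CUBIC),cv2.resize(s[180:330,200:332],(396,450),interpolation=cv2.INTER_CUBIC)])[:,:,::-1])
```

```text
nose 0.017
t 5.35 pos [ 0.4855 -0.0029  0.0485] yaw [-5.1200e+00  1.0000e-02 -1.7999e+02] q7 [ 0.43  0.2  -0.51  2.04  0.12  0.93 -1.81]
shift [110.2   0.3   0.5] turn [-0.0001  0.0002  0.0014] F [-0.4 -1.   0.4] grip 0.16019246990073802 29.991058157756925
```

View pics/p1.png

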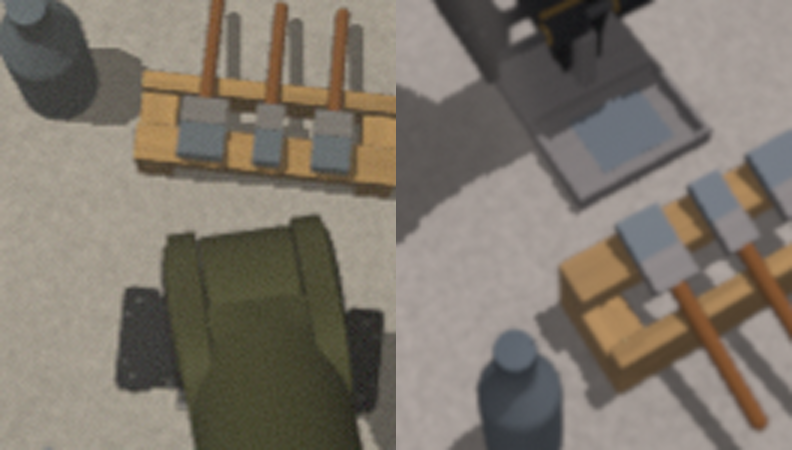

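The tray is just short of the slot, with its trough corners at crop (580,208) and (708,132). It lines up with the bar and clears the bottles. Next I'll check the edge heading.

Run:
```python
from m import *
p=cast('scene',up([(708-396,132),(580-396,208),(500-396,90)],(200,180),3),.016)
fit(T[:3]and [T[0],T[1],T[2]],p)
d=p[0]-p[1];print(np.degrees(np.arctan2(-d[0],d[1])),np.linalg.norm(d))
d=p[1]-p[2];print(np.degrees(np.arctan2(d[1],d[0])),np.linalg.norm(d))
```

```text
pose [ 0.524  -0.0115] yaw -1.29 res mm [[-7.3, -2.8], [-10.0, -2.5], [17.3, 5.3]]
-2.6838521210615474 0.1098498528538577
-5.577742401596567 0.11321266234857096
```

>>> send_rows(
  xyz=[
    [5,0,0],
    [15,0,0],
    [26,0,0],
    [38,0,0],
    [50,0,0],
    [62,0,0],
    [74,0,0],
    [86,0,0],
    [95,0,0],
    [100,0,0],
  ],
  dr=[
    [0,0,0],
    [0,0,0],
    [0,0,0],
    [0,0,0],
    [0,0,0],
    [0,0,0],
    [0,0,0],
    [0,0,0],
    [0,0,0],
    [0,0,0],
  ],
)

```text
time: 6.28
position: [0.5861, -0.0148, 0.0486]
tool_rot: [3.138, -0.147, -0.0]
ft_force: [-3.7, 0.4, 6.5]
grip_width: 0.155
grip_force: 30.0
```

>>> send_rows(
  xyz=[
    [1,0,0],
    [2,0,0],
    [3,0,0],
    [4,0,0],
    [5,0,0],
    [6,0,0],
    [7,0,0],
    [8,0,0],
    [8,0,0],
    [8,0,0],
  ],
  dr=[
    [0,0,0],
    [0,0,0],
    [0,0,0],
    [0,0,0],
    [0,0,0],
    [0,0,0],
    [0,0,0],
    [0,0,0],
    [0,0,0],
    [0,0,0],
  ],
)

```text
time: 7.12
position: [0.5931, -0.0142, 0.0486]
tool_rot: [-3.138, 0.144, -0.0]
ft_force: [-2.5, 0.4, 3.3]
grip_width: 0.159
grip_force: 30.0
```

>>> send_rows(
  xyz=[
    [1,0,0],
    [1,0,0],
    [2,0,0],
    [2,0,0],
    [3,0,0],
    [3,0,0],
    [4,0,0],
    [4,0,0],
    [4,0,0],
    [4,0,0],
  ],
  dr=[
    [0,0,0],
    [0,0,0],
    [0,0,0],
    [0,0,0],
    [0,0,0],
    [0,0,0],
    [0,0,0],
    [0,0,0],
    [0,0,0],
    [0,0,0],
  ],
)

```text
time: 7.95
position: [0.5954, -0.0142, 0.0486]
tool_rot: [-3.138, 0.145, 0.005]
ft_force: [-7.7, 1.0, 8.2]
grip_width: 0.16
grip_force: 30.0
```

>>> send_rows(
  xyz=[
    [0,0,0],
    [0,0,0],
    [1,0,0],
    [1,0,0],
    [2,0,0],
    [2,0,0],
    [3,0,0],
    [3,0,0],
    [3,0,0],
    [3,0,0],
  ],
  dr=[
    [0,0,0],
    [0,0,0],
    [0,0,0],
    [0,0,0],
    [0,0,0],
    [0,0,0],
    [0,0,0],
    [0,0,0],
    [0,0,0],
    [0,0,0],
  ],
)

```text
time: 8.78
position: [0.5957, -0.0141, 0.0485]
tool_rot: [3.138, -0.145, -0.015]
ft_force: [-15.2, 2.6, 14.3]
grip_width: 0.161
grip_force: 30.0
```

Run:
```python
from mv import *
Y=-5.2
g=on((.650,-.018),Y,(-.055,0));plan([*g,.048],Y);print(get_state()['torque'])
t=get_image("top");s=get_image("scene")
cv2.imwrite("pics/p2.png",np.hstack([cv2.resize(t[70:170,210:342],(396,300),interpolation=cv2.INTER_CUBIC),cv2.resize(s[200:300,245:377],(396,300),interpolation=cv2.INTER_CUBIC)])[:,:,::-1])
```

```text
nose 0.017
t 8.7833 pos [ 0.5957 -0.0141  0.0485] yaw [ -5.28   0.53 179.96] q7 [ 0.37  0.42 -0.47  1.77  0.22  1.02 -1.85]
shift [-0.5 -1.   0.5] turn [ 0.0006  0.0093 -0.0013] F [-15.2   2.6  14.3] grip 0.16143847733430453 30.005358459893614
[ 0.57175073  3.05169623 -0.10535013]
```

View pics/p2.png

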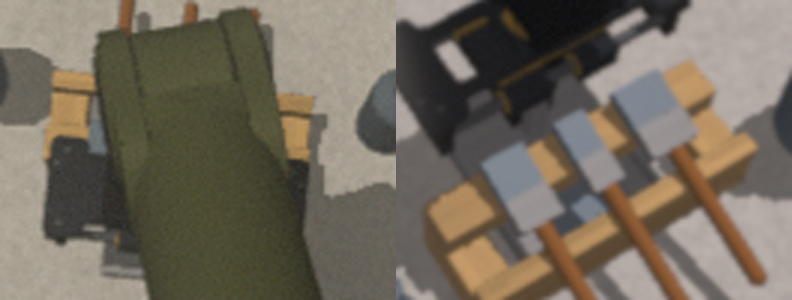

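The arm stopped at the TCP position expected for home, with a firm 15 N push, and the trough is visible under the brushes. I'll ease the push, release, and rise straight up.

>>> send_rows(
  xyz=[
    [-1,0,0],
    [-2,0,0],
    [-3,0,0],
    [-4,0,0],
    [-4,0,0],
    [-4,0,0],
    [-4,0,0],
    [-4,0,0],
    [-4,0,0],
    [-4,0,0],
  ],
  dr=[
    [0,0,0],
    [0,0,0],
    [0,0,0],
    [0,0,0],
    [0,0,0],
    [0,0,0],
    [0,0,0],
    [0,0,0],
    [0,0,0],
    [0,0,0],
  ],
)

```text
time: 9.72
position: [0.5956, -0.0141, 0.0485]
tool_rot: [-3.138, 0.145, 0.002]
ft_force: [-4.9, 2.7, 5.9]
grip_width: 0.166
grip_force: 30.0
```

>>> send_rows(
  xyz=[
    [0,0,0],
    [0,0,0],
    [0,0,0],
    [0,0,0],
    [0,0,0],
    [0,0,0],
    [0,0,0],
    [0,0,0],
    [0,0,0],
    [0,0,0],
  ],
  dr=[
    [0,0,0],
    [0,0,0],
    [0,0,0],
    [0,0,0],
    [0,0,0],
    [0,0,0],
    [0,0,0],
    [0,0,0],
    [0,0,0],
    [0,0,0],
  ],
  jaw=50,
)

```text
time: 10.55
position: [0.5959, -0.0148, 0.0485]
tool_rot: [3.138, -0.145, 0.0]
ft_force: [0.4, -0.6, -0.4]
grip_width: 0.572
grip_force: 0.0
```

>>> send_rows(
  xyz=[
    [0,0,-8],
    [0,0,-20],
    [0,0,-35],
    [0,0,-50],
    [0,0,-65],
    [0,0,-80],
    [0,0,-95],
    [0,0,-110],
    [0,0,-120],
    [0,0,-130],
  ],
  dr=[
    [0,0,0],
    [0,0,0],
    [0,0,0],
    [0,0,0],
    [0,0,0],
    [0,0,0],
    [0,0,0],
    [0,0,0],
    [0,0,0],
    [0,0,0],
  ],
)

```text
time: 11.38
position: [0.5963, -0.0147, 0.1805]
tool_rot: [3.138, -0.145, 0.003]
ft_force: [0.9, 0.3, 0.8]
grip_width: 0.574
grip_force: 0.0
```

>>> send_rows(
  xyz=[
    [-5,30,0],
    [-10,60,0],
    [-15,90,0],
    [-20,120,0],
    [-30,150,0],
    [-40,180,0],
    [-50,210,0],
    [-60,240,0],
    [-70,270,0],
    [-80,290,0],
  ],
  dr=[
    [0,0,0],
    [0,0,0],
    [0,0,0],
    [0,0,0],
    [0,0,0],
    [0,0,0],
    [0,0,0],
    [0,0,0],
    [0,0,0],
    [0,0,0],
  ],
)

```text
time: 12.22
position: [0.4879, -0.2996, 0.1789]
tool_rot: [3.137, -0.149, -0.0]
ft_force: [-0.1, -0.2, 0.2]
grip_width: 0.574
grip_force: 0.0
```

Run:
```python
from mv import *
t=get_image("top");s=get_image("scene")
cv2.imwrite("pics/p3.png",np.hstack([cv2.resize(t[75:175,220:320],(400,400),interpolation=cv2.INTER_CUBIC),cv2.resize(s[200:300,245:345],(400,400),interpolation=cv2.INTER_CUBIC)])[:,:,::-1])
```

```text
nose 0.017
```

View pics/p3.png

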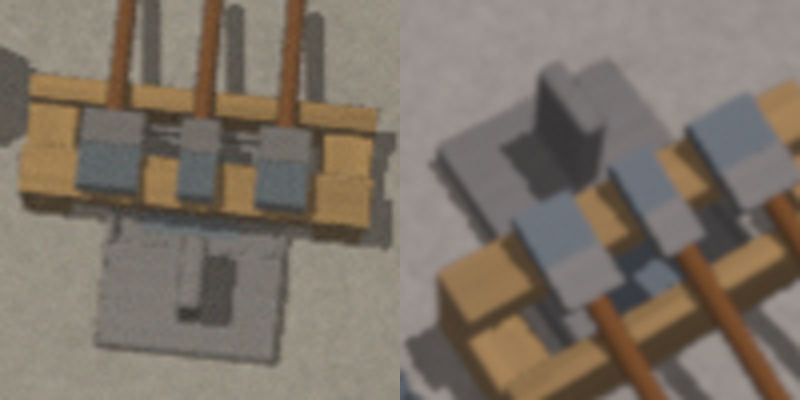

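The tray lies in the slot with its rear corners at crop (95,346) and (275,363). The bar's front edge runs (20,192)–(370,228), and they look parallel. I'll check that in numbers.

Run:
```python
from m import *
a=cast('top',up([(275,363),(95,346)],(220,75),4),.016)
b=cast('top',up([(370,229),(20,192)],(220,75),4),.058)
t,th=fit(B[:2],b); fit([T[2],T[3]],a)
R=np.array([[np.cos(th),-np.sin(th)],[np.sin(th),np.cos(th)]])
print((a[:,:2]-t)@R)
# strip near top edge z .05, predicted x=.045
c=cast('top',up([(30,96),(375,129)],(220,75),4),.05);print((c[:,:2]-t)@R)
```

```text
pose [ 0.6481 -0.0173] yaw -5.63 res mm [[0.1, 0.8], [-0.1, -0.8]]
pose [ 0.6228 -0.0171] yaw -4.99 res mm [[-0.0, -0.2], [0.0, 0.2]]
[[-0.09459837 -0.05825382]
 [-0.09583464  0.05207731]]
[[ 0.04557388  0.10560214]
 [ 0.04769242 -0.10216376]]
```

```bash
python3 -c "
from bench import *
print(close_job())"
```

```text
the job is handed in; nothing more can be done
None
```

The drip tray is under the bar and home against the back strip, measured within about 1 mm and 1° of its target; I let go with the arm clear, did not touch the deep tray, and handed the job in about 12 s into the 42 s limit.

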